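# Open the child-safe tablet bottle under the magnifier

## Task

The bench magnifier was left standing over the clamped tablet bottle after its label was checked: swing it on its pivot well clear of the bottle. Then open the bottle: press its push-and-turn safety cap down all the way, twist it anticlockwise while pressed until it comes free, and lift it off. Finish while still holding the cap in the gripper, upright and still, five to ten centimetres straight above the open mouth, leaving the magnifier clear and the small things round about where they are.

Things in the scene. Friction and masses are not known exactly. Their poses are not given: they have to be found in the camera images.
- holder: Holder with the amber tablet bottle clamped in it, one fixed piece that cannot shift or turn. Steel foot 112 mm across, 10 mm high; grey collar 77 mm across to 46 mm, its thumbscrew reaches 57 mm out; bottle 64 mm across, shoulder from 81 mm, 31 mm wide neck from 92 mm above the worktop. Origin: on the bottle's axis at worktop height, z up, x towards the magnifier's post.
- mouth (a point): Centre of the bottle's open mouth (on the bottle's axis, in the plane of the neck's rim), 118 mm above the worktop, hidden in the cap until it is off. Axes as those of the holder.
- cap: White round ribbed safety cap, 46 mm across, 28 mm tall, about 30 g, loose but locked on the neck by three bayonet tabs. Origin at its centre, half-way up (locked: 2 mm below the mouth), z up, x as the holder's while locked. Fingertips may reach 8 mm below its lower edge, beside the neck, before the shoulder is in the way. It must rise 17 mm to clear the neck.
- cap_top (a point): Centre of the cap's top, 14 mm above its centre. A spring lifts the locked cap with 4 N; pressed down 4 mm (9 N) it unlocks, at 6.5 mm (12 N) it stops. Kept pressed, it is turned anticlockwise from above by about 60 degrees (free to lift from 36 to 84; a fixed stop ends the turn), then lifts straight off.
- magnifier_arm (a joint): Swing of the magnifier's arm about its upright post, rad; 0: the arm points from the post along the holder's -x axis, with the lens about over the bottle; positive is anticlockwise from above; range -1.7 to 1.7, stiff enough to stay where it is left (0.2 N m).
- pivot (a point): On the magnifier's pivot axis, the centre line of its upright post (15 mm thick, on a fixed round foot 100 mm across), at the arm's height, 204 mm above the worktop. The top of the hub is 226 mm above the worktop.
- lens (a point): Centre of the magnifier's round lens, 210 mm from the pivot axis. Its white frame is 120 mm across and lies between 194 and 212 mm above the worktop; the arm to the post is 16 mm wide.
- grip (a point): Middle of the magnifier's upright black handle, 15 mm thick (17 mm at the knob), on the frame's outer edge, 273 mm from the pivot axis; it stands free from 218 to 261 mm above the worktop, this point is at 239 mm.
- gallipot_1: Bystander: steel cup, 63 mm across, 38 mm tall; origin at the centre of its underside. Leave it alone.
- gauze_pack_1: Bystander: flat sealed gauze pouch, 60 x 88 x 9 mm; origin at the centre of its underside. Leave it alone.
- tape_silk: Bystander: roll of tape lying flat, 58 mm across, 12 mm high; origin at the centre of its underside. Leave it alone.
- vial_2: Bystander: small amber vial, 25 mm across, 49 mm tall; origin at the centre of its underside. Leave it alone.
Things that resemble listed ones, but are neither listed nor needed, are in the scene too. Of the things like the holder, leave any that is turquoise; of the rest the larger one is meant.

How it is judged:
By the outcome, as a careful person would: the job done as asked, in the order asked, and still so for the second after the job is handed in, while the arm keeps its last pose, push and grip.
It also fails if it takes over 53 s, if anything falls off the work surface, if the arm or the gripper's body presses on something with over 40 N, if the wrist force passes 120 N, or if a joint passes its speed limit or range.

## Robot

A 6-joint arm with a two-finger parallel gripper is mounted at the origin on a cart in front of the work surface, level with it; the furniture and walls round the work are solid. World frame = base frame: x ahead of the robot, y to its left, z up, the work surface at z = 0. Lengths are in m, angles in degrees, forces in N, time in s.
With the tool pointing down it reaches from about 0.35 to 0.975 m from the base axis. Payload 4.9 kg.
Tool frame: the origin (TCP) lies between the finger pads; the fingertips stand 14 mm ahead of it and the grasp point (between the pads) lies 5 mm behind it; z points along the fingers, x is the direction in which the jaws open and shut, and the axes are right-handed (so a half turn about z gives the same grasp; the last joint's range is limited). The gripper opens to 85 mm and grips with 20 to 120 N. Pads are 22 mm wide; open, the fingers measure 114 mm over their backs; the gripper's body (76 mm by 85 mm) begins 54 mm behind the grasp point. The pads swing forward as they close: fully open they stand 13 mm farther back than shut.
Start: joints at [67.151, 3.019, 92.412, -0, 84.569, -6.818], TCP at [0.173, 0.601, 0.245] pointing down, gripper open.
Joint ranges: [-172.51, 172.51], [-57.92, 126.97], [3.15, 148.05], [-58.71, 238.71], [5.1, 150.11], [-179.66, 179.66]. Speed limits (degrees/s): [147.25, 147.25, 180, 180, 180, 180].

## Interface

Orientations are given as a 3x3 rotation matrix whose columns are the frame's x, y, z axes.
In Python, from workcell import robot gives the robot as it stands.
- The arm moves only by the tool play_rows, never from a script. Its arguments are lists of equal length, an entry for each row: "jaw": the opening in per cent of the stroke, from 0 (shut) to 100 (fully open); "linear": the shift along the world's x, y, z in m, a list of three; "rot": the turn, a rotation vector about the world's x, y, z in degrees, a list of three. A call has 1 to 8 rows; each row shifts and turns the commanded pose from where the row before left it; what a row does not reach is not made up. A row lasts 1/10 s, in which the tool goes at most 50 mm and 8.59 degrees, less where a joint would pass 70% of its speed; a pose out of reach is approached as far as the arm can. A call with a gripper value outside its range is refused whole. The fingers move at their own pace and stop on an object; "grip_force" is the grip in N (left out, the last holds). Time passes only in rows, so rows that do not move let the fingers close. It gives the time, the measured TCP pose, the force and the opening at its end, in the units of the state.
- robot.read_state(): the state, without advancing time (a new reading comes with each control period).
- robot.grab_frame(name): name is "side" or "top"; returns a dict with "color" (480x640x3 uint8, red, green, blue), "camera_matrix" (3x3 intrinsics, pixels), "distortion" ([k1, k2, p1, p2, k3] as OpenCV has them; the pictures are not rectified), "T" (4x4, takes a point from camera to world coordinates). Camera axes: x right, y down, z forward; pixel columns grow to the right and rows downward; lengths in m; the calibration is good to about 2 mm. A picture is of the moment at which its call begins. There is no depth.
- robot.sign_off(): hands the job in, once; it reports no verdict.
The state is a dict: "time_s": time; "joint_pos": joint angles; "joint_vel": joint speeds; "effort": joint torques, N m; "eef_pos": TCP position; "tool_rot": TCP orientation; "ft_force": force on the tool from outside, world axes, zero at the start; "torque": the same for the moment, N m; "gripper_width": opening from 0.0 (shut) to 1.0 (fully open).
Only numpy, scipy, OpenCV 4.12 (cv2) and the standard library are available. Lean on these libraries where they do the work, as an engineer would, in place of code of your own. Each camera call takes 0.05 s, during which the arm holds its last target.

## Working session

There is one attempt and no reset: what is moved stays moved. The work goes in short steps, Python scripts to look and compute and a tool call to move; the robot and the scene stay as the last step left them, time stands still between calls to the robot, and variables do not carry over. Pictures are saved under pics/ and viewed, and the job is handed in when it is done.

Besides the shell and the picture viewer there is one more tool, called after ">>>" as a command line: name --argument value ..., lists and objects as JSON in quotes. play_rows: Moves the arm, as the interface text tells. Its arguments: {"type":"object","properties":{"jaw":{"type":"array"},"linear":{"type":"array"},"rot":{"type":"array"},"grip_force":{"type":"number"}},"required":["jaw","linear","rot"]}

```bash
mkdir -p pics; ls; python3 - <<'E'
from workcell import robot
import cv2,pickle,numpy as np
s=robot.read_state();print(s)
d={}
for n in("side","top"):
    f=robot.grab_frame(n);d[n]=f
    cv2.imwrite(f"pics/{n}0.png",f["color"][:,:,::-1]);print(n,f["camera_matrix"],f["distortion"],f["T"])
pickle.dump(d,open("f0.pkl","wb"))
E
```

```text
pics
{'time_s': 0.0, 'joint_pos': array([ 6.71506473e+01,  3.05762012e+00,  9.24914767e+01, -4.11707896e-04,
        8.45683066e+01, -6.81863239e+00]), 'joint_vel': array([-0.06567404, -0.04739584,  0.00776575,  0.02583941,  0.00894069,
        0.01400413]), 'effort': array([-8.61893859e-04, -3.93669641e+01, -3.70189011e+01, -1.03539110e-04,
        7.03986967e-03, -1.42565443e-05]), 'eef_pos': array([0.17237153, 0.60014876, 0.24406549]), 'tool_rot': array([[ 2.76151253e-01,  9.61113866e-01, -7.89083011e-04],
       [ 9.61112034e-01, -2.76152280e-01, -1.89105925e-03],
       [-2.03543034e-03, -2.36178795e-04, -9.99997901e-01]]), 'ft_force': array([-0.14228018,  0.39842215,  0.44193361]), 'torque': array([-0.0004858 , -0.05127638, -0.05219233]), 'gripper_width': 0.999409141029602}
side [[546.62282997   0.         310.54443361]
 [  0.         546.62282997 234.10373975]
 [  0.           0.           1.        ]] [0.02191171 0.         0.         0.         0.        ] [[-0.98780709 -0.04295024  0.149641    0.38361867]
 [-0.15407072  0.40766484 -0.90003977  1.10124658]
 [-0.02234645 -0.91212096 -0.4093116   0.61112273]
 [ 0.          0.          0.          1.        ]]
top [[456.00604966   0.         318.59086653]
 [  0.         456.00604966 241.18347562]
 [  0.           0.           1.        ]] [-0.03861287  0.          0.          0.          0.        ] [[-0.01818357 -0.99614153  0.08585687  0.47038254]
 [-0.99915153  0.0212778   0.03526287  0.06421103]
 [-0.03695365 -0.08514282 -0.99568325  1.06667163]
 [ 0.          0.          0.          1.        ]]
```

View pics/side0.png

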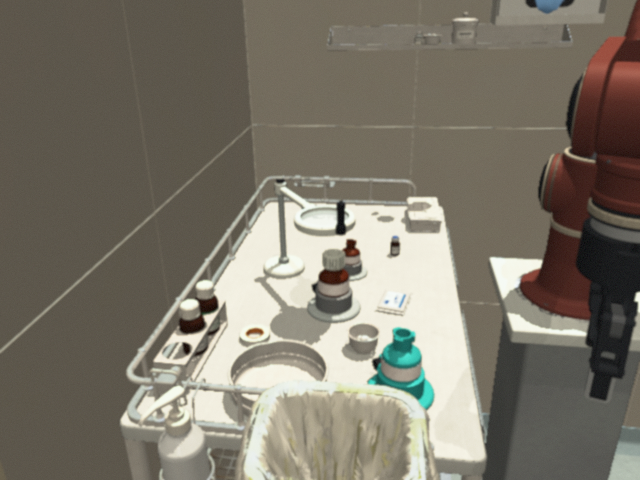

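View pics/top0.png

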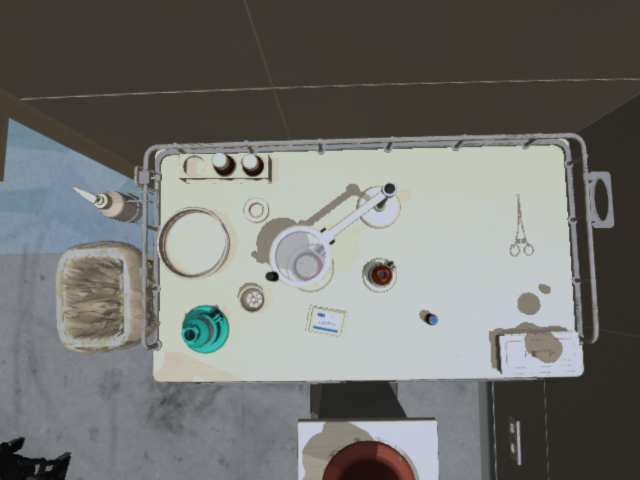

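The top view shows three bottle holders: turquoise at (205,328), which is excluded, a small amber one without a cap at (380,273), and a larger one with a white cap under the lens at about (305,265). The last is the one meant. I'll confirm it in enlarged crops.

```bash
cat > h.py <<'E'
import cv2,pickle,numpy as np
def undist(f,uv):
    p=cv2.undistortPoints(np.array([[uv]],float),f["camera_matrix"],np.array(f["distortion"]))[0,0]
    d=f["T"][:3,:3]@np.array([p[0],p[1],1]);return f["T"][:3,3],d/np.linalg.norm(d)
def plane(f,uv,z):
    o,d=undist(f,uv);return o+d*(z-o[2])/d[2]
def tri(f1,u1,f2,u2):
    o1,d1=undist(f1,u1);o2,d2=undist(f2,u2)
    A=np.c_[d1,-d2];t=np.linalg.lstsq(A,o2-o1,rcond=None)[0]
    a=o1+t[0]*d1;b=o2+t[1]*d2;return (a+b)/2,np.linalg.norm(a-b)
def proj(f,P):
    Ti=np.linalg.inv(f["T"]);r,_=cv2.Rodrigues(Ti[:3,:3])
    return cv2.projectPoints(np.array([P],float),r,Ti[:3,3],f["camera_matrix"],np.array(f["distortion"]))[0][0,0]
def crop(f,name,x0,y0,w,h,k):
    c=f["color"][y0:y0+h,x0:x0+w,::-1];cv2.imwrite(name,cv2.resize(c,None,fx=k,fy=k,interpolation=cv2.INTER_CUBIC))
E
python3 - <<'E'
from h import *
d=pickle.load(open("f0.pkl","rb"))
crop(d["side"],"pics/s1.png",255,170,160,160,5 and 3.75)
crop(d["top"],"pics/t1.png",230,170,200,150,4)
E
```

```text
(no output)
```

View pics/s1.png

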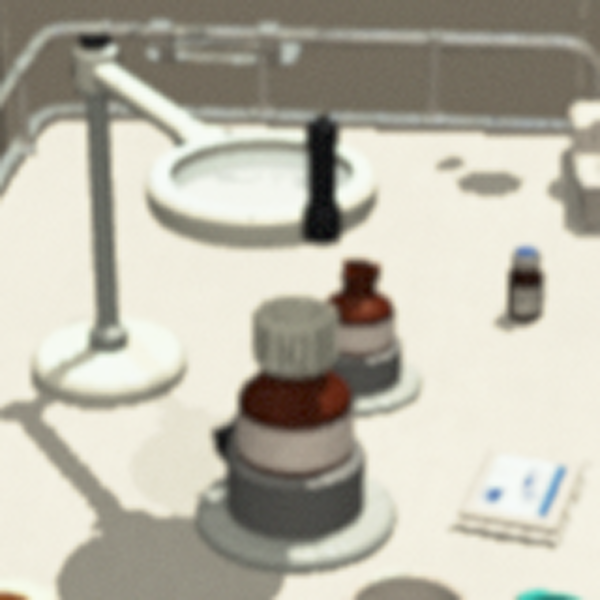

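View pics/t1.png

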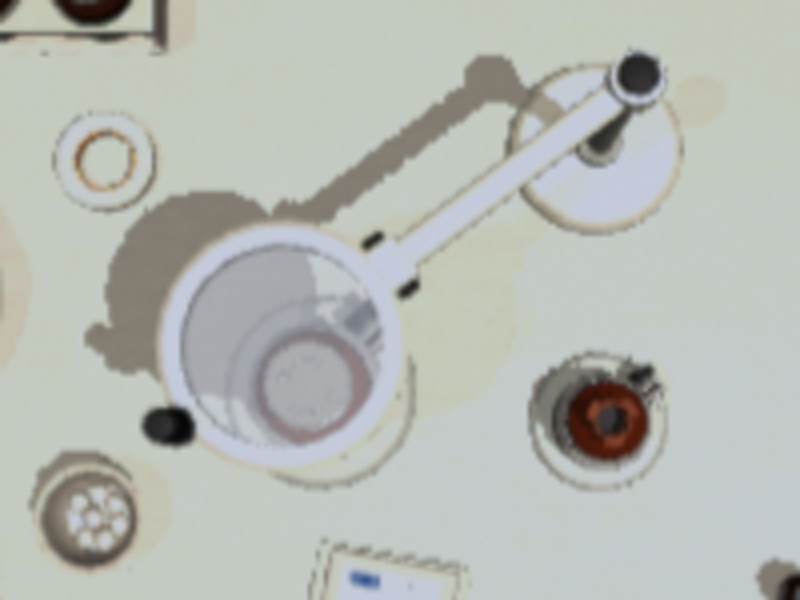

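The crops confirm it: a larger amber bottle with a ribbed white cap stands under the lens, cap top at about (307,266) in the top view and (334,253) in the side view. The handle is at (272,277) in the top view and (341,218) in the side view, and the hub is at (389.5,188) and (280,181).

```bash
python3 - <<'E'
from h import *
np.set_printoptions(precision=4,suppress=True)
d=pickle.load(open("f0.pkl","rb"));S,T=d["side"],d["top"]
print("hub",tri(S,(280.3,180.7),T,(389.5,188.2)))
# handle blob masks
for n,(x0,y0,x1,y1) in (("side",(325,190,355,245)),("top",(258,262,285,290))):
    g=d[n]["color"][y0:y1,x0:x1].max(2); m=(g<80).astype(np.uint8)
    k,l,st,c=cv2.connectedComponentsWithStats(m); i=1+st[1:,4].argmax(); print(n,st[i]+np.array([x0,y0,0,0,0]),c[i]+[x0,y0])
    if n=="top":ct=c[i]+[x0,y0]
    else:cs=c[i]+[x0,y0]
print("handle",tri(S,cs,T,ct))
cap=tri(S,(333.7,253.2),T,(307,265.8));print("cap",cap)
for p in [(340.9,202),(340.9,233)]:print(tri(S,p,T,ct))
# cap mask in side: grey cap
P=cap[0]
for z in (0.132,): print("plane top z",plane(T,(307,265.8),z), plane(S,(333.7,253.2),z))
# foot of holder circle in side, post foot
for uv in [(255+295/3.75,170+512/3.75)]: print("foot side",plane(S,uv,0.01))
print("lens ring top", plane(T,(230+282/4,170+344/4),0.212))
print("post foot top", plane(T,(230+597/4,170+149/4),0.008))
for n,uv,z in (("vial",(432,320),.049),("gauze",(326,321),.009),("gal",(251.5,299),.02),("tape",(256,210),.012),("small holder",(379.5,275),0.0),("turq",(205,328),.05)):print(n,plane(T,uv,z))
E
```

```text
hub (array([ 0.6397, -0.0407,  0.2201]), np.float64(0.0009942052099092893))
side [336 201  10  33 233] [340.4206 218.4292]
top [266 272  12   9  92] [271.8804 276.    ]
handle (array([0.4803, 0.1814, 0.2269]), np.float64(0.000320947189879282))
cap (array([0.5006, 0.1223, 0.1261]), np.float64(0.0007749505960359033))
(array([0.4799, 0.1771, 0.2574]), np.float64(0.00025550054929187796))
(array([0.4798, 0.1852, 0.1994]), np.float64(0.0012819969737311188))
plane top z [0.5008 0.122  0.132 ] [0.4988 0.1342 0.132 ]
foot side [0.4993 0.1362 0.01  ]
lens ring top [0.5169 0.129  0.212 ]
post foot top [ 0.6382 -0.0416  0.008 ]
vial [ 0.3791 -0.1458  0.049 ]
gauze [0.3773 0.088  0.009 ]
gal [0.4307 0.2578 0.02  ]
tape [0.638  0.2474 0.012 ]
small holder [ 0.4804 -0.0383  0.    ]
turq [0.369  0.3574 0.05  ]
```

>>> play_rows --jaw '[100,100,100,100,100,100,100,100]' --linear '[[0,0,0.04],[0.0256,-0.035,0.02],[0.0256,-0.035,0.02],[0.0256,-0.035,0.01],[0.0256,-0.035,0],[0.0256,-0.035,0],[0.0256,-0.035,0],[0.0256,-0.035,0]]' --rot '[[0,0,0],[0,0,-3.5],[0,0,-3.5],[0,0,-3.5],[0,0,-3.5],[0,0,-3.5],[0,0,-3.5],[0,0,-3.5]]'

```text
time_s: 0.9
eef_pos: [0.3523, 0.3541, 0.3349]
tool_rot: [[0.652, 0.759, -0.0], [0.759, -0.652, -0.0], [-0.0, -0.0, -1.0]]
ft_force: [1.4, 0.6, -0.3]
gripper_width: 0.999
```

>>> play_rows --jaw '[100,100,100,70,50,50,50,50]' --linear '[[0.0256,-0.035,0],[0.0256,-0.035,0],[0.0256,-0.035,0],[0.0256,-0.035,0],[0.026,-0.035,0],[0,0,0],[0,0,0],[0,0,0]]' --rot '[[0,0,-3.5],[0,0,-3.5],[0,0,-3.5],[0,0,-3.2],[0,0,0],[0,0,0],[0,0,0],[0,0,0]]'

```text
time_s: 1.7
eef_pos: [0.4796, 0.1814, 0.335]
tool_rot: [[0.811, 0.585, -0.001], [0.585, -0.811, 0.0], [-0.0, -0.001, -1.0]]
ft_force: [0.6, -0.0, 0.1]
gripper_width: 0.5
```

```bash
python3 - <<'E'
from workcell import robot
from h import *
f=robot.grab_frame("top");crop(f,"pics/t2.png",200,150,240,180,3.3)
f=robot.grab_frame("side");crop(f,"pics/s2.png",240,60,240,180,3.3)
s=robot.read_state();print(s["time_s"],s["eef_pos"],s["tool_rot"].round(3),s["joint_pos"].round(1),s["gripper_width"])
E
```

```text
1.8 [0.47951679 0.18177729 0.33528555] [[ 0.81   0.586 -0.   ]
 [ 0.586 -0.81   0.   ]
 [ 0.    -0.    -1.   ]] [ 12.4 -14.7 100.4   0.   94.3 -23.4] 0.4998671853271857
```

View pics/t2.png

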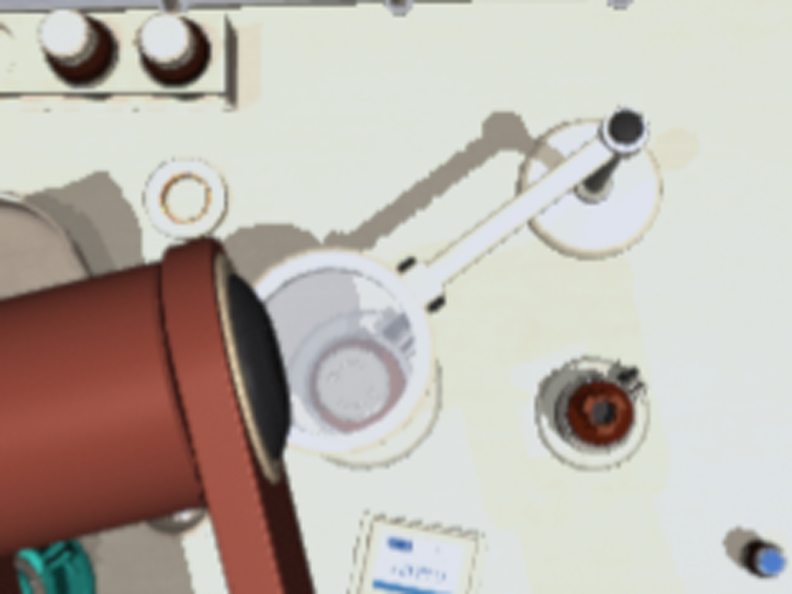

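View pics/s2.png

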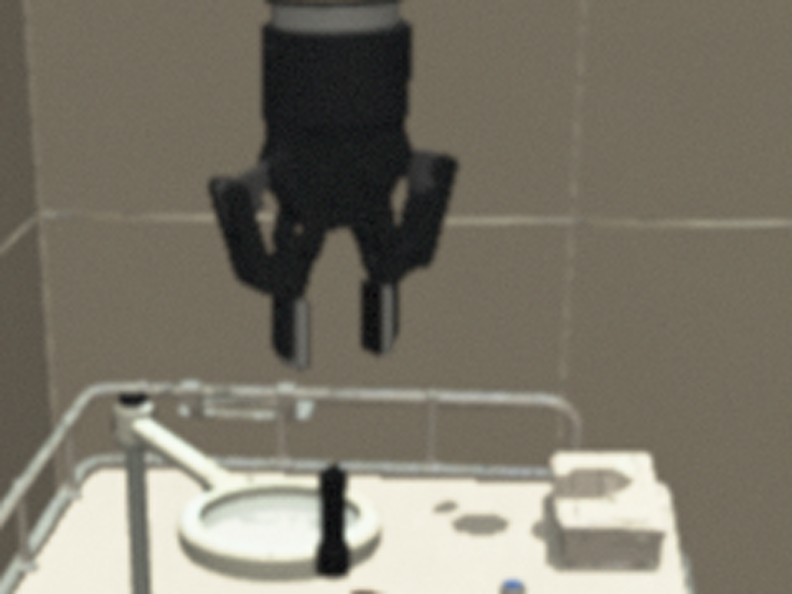

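The top view has the arm over the handle and the jaws hanging centred above it: handle at about (330,520) in the side crop, jaw midpoint at about (338,360). I'll descend and close.

>>> play_rows --jaw '[50,50,50,50,0,0,0,0]' --linear '[[0,0,-0.03],[0,0,-0.03],[0,0,-0.025],[0,0,-0.01],[0,0,0],[0,0,0],[0,0,0],[0,0,0]]' --rot '[[0,0,0],[0,0,0],[0,0,0],[0,0,0],[0,0,0],[0,0,0],[0,0,0],[0,0,0]]' --grip_force 20

```text
time_s: 2.6
eef_pos: [0.4804, 0.1813, 0.2414]
tool_rot: [[0.811, 0.585, 0.001], [0.585, -0.811, 0.001], [0.002, -0.001, -1.0]]
ft_force: [-1.4, 3.2, -1.6]
gripper_width: 0.184
```

```bash
python3 - <<'E'
from workcell import robot
from h import *
f=robot.grab_frame("side");crop(f,"pics/s3.png",240,60,240,180,3.3)
s=robot.read_state();print(s["time_s"],s["eef_pos"],s["joint_pos"].round(1),s["gripper_width"],s["ft_force"])
# arc plan
p=np.array([.639,-.041]);e=s["eef_pos"][:2];r=e-p;print(np.linalg.norm(r),np.degrees(np.arctan2(*r[::-1])))
a=np.arctan2(r[1],r[0]);R=np.linalg.norm(r)
q=[p+R*np.array([np.cos(a+np.radians(8*i)),np.sin(a+np.radians(8*i))]) for i in range(11)]
print(np.diff(q,axis=0).round(4).tolist(),q[-1])
E
```

```text
2.65 [0.48044639 0.18129184 0.24141575] [ 1.230e+01 -1.240e+01  1.073e+02  1.000e-01  8.500e+01 -2.350e+01] 0.18558678104707366 [-1.39682746  3.12629596  0.36621166]
0.27304378893950226 125.49904070492842
[[-0.0294, -0.0242], [-0.0257, -0.0281], [-0.0216, -0.0314], [-0.017, -0.0341], [-0.0121, -0.0361], [-0.0069, -0.0375], [-0.0017, -0.0381], [0.0037, -0.0379], [0.0089, -0.037], [0.014, -0.0354]] [ 0.39255273 -0.15854425]
```

View pics/s3.png

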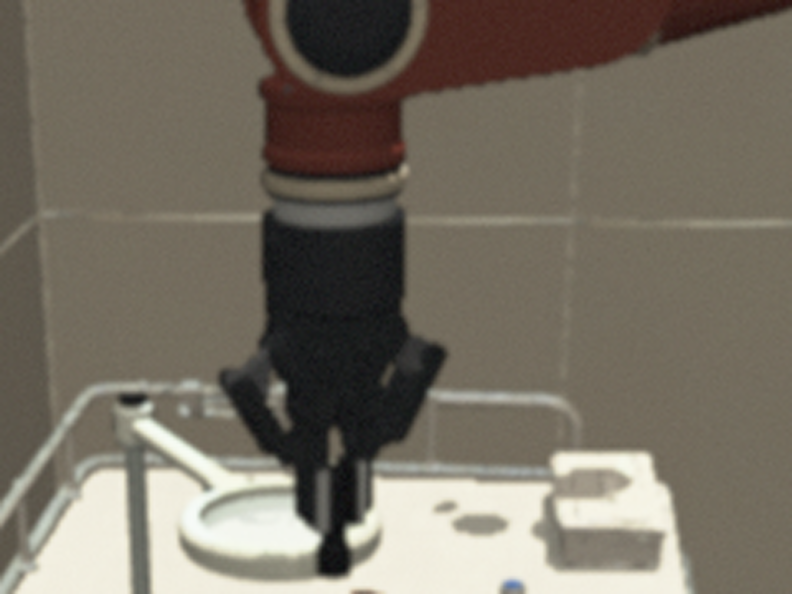

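The handle is gripped (opening 15.7 mm, radius 273 mm, as expected). Next I'll swing it anticlockwise at 4° per row.

>>> play_rows --jaw '[0,0,0,0,0,0,0,0]' --linear '[[-0.0147,-0.0121,0],[-0.0147,-0.0121,0],[-0.0128,-0.014,0],[-0.0129,-0.0141,0],[-0.0108,-0.0157,0],[-0.0108,-0.0157,0],[-0.0085,-0.017,0],[-0.0085,-0.0171,0]]' --rot '[[0,0,4],[0,0,4],[0,0,4],[0,0,4],[0,0,4],[0,0,4],[0,0,4],[0,0,4]]'

```text
time_s: 3.45
eef_pos: [0.3871, 0.062, 0.2414]
tool_rot: [[0.376, 0.927, 0.004], [0.927, -0.376, -0.001], [0.001, 0.004, -1.0]]
ft_force: [6.6, -2.5, -3.5]
gripper_width: 0.181
```

```bash
python3 - <<'E'
from workcell import robot
import numpy as np
s=robot.read_state();print(s["time_s"],s["eef_pos"],s["joint_pos"].round(1),s["gripper_width"],s["ft_force"])
p=np.array([.639,-.041]);e=s["eef_pos"][:2];r=e-p;print(np.linalg.norm(r),np.degrees(np.arctan2(*r[::-1])))
E
```

```text
3.45 [0.3870754  0.06196184 0.24140174] [-1.800e+00 -3.210e+01  1.218e+02 -1.000e-01  9.010e+01 -6.970e+01] 0.18127630050658253 [ 6.567885   -2.53744086 -3.51708811]
0.2721527900311694 157.77011610538364
```

>>> play_rows --jaw '[0,0,0,0,0,0,0,0]' --linear '[[-0.006,-0.018,0],[-0.0061,-0.0181,0],[-0.0034,-0.0187,0],[-0.0035,-0.0188,0],[-0.0008,-0.019,0],[-0.0009,-0.0191,0],[0.0018,-0.0189,0],[0.0019,-0.019,0]]' --rot '[[0,0,4],[0,0,4],[0,0,4],[0,0,4],[0,0,4],[0,0,4],[0,0,4],[0,0,4]]'

```text
time_s: 4.25
eef_pos: [0.3714, -0.0875, 0.2414]
tool_rot: [[-0.172, 0.985, 0.008], [0.985, 0.172, -0.0], [-0.001, 0.007, -1.0]]
ft_force: [12.9, 2.8, -6.4]
gripper_width: 0.187
```

>>> play_rows --jaw '[0,0,0,0,0,0]' --linear '[[0.0044,-0.0185,0],[0.0045,-0.0185,0],[0.007,-0.0177,0],[0.007,-0.0177,0],[0,0,0],[0,0,0]]' --rot '[[0,0,4],[0,0,4],[0,0,4],[0,0,4],[0,0,0],[0,0,0]]'

```text
time_s: 4.85
eef_pos: [0.3946, -0.1593, 0.2414]
tool_rot: [[-0.434, 0.901, 0.007], [0.901, 0.434, 0.001], [-0.002, 0.006, -1.0]]
ft_force: [8.8, 2.6, -4.0]
gripper_width: 0.184
```

```bash
python3 - <<'E'
from workcell import robot
import numpy as np
s=robot.read_state();print(s["time_s"],s["eef_pos"],s["joint_pos"].round(1),s["gripper_width"],s["ft_force"])
p=np.array([.639,-.041]);e=s["eef_pos"][:2];r=e-p;print(np.linalg.norm(r),np.degrees(np.arctan2(*r[::-1])))
E
```

```text
4.85 [ 0.39455772 -0.15926054  0.24141241] [ -32.2  -26.4  118.     0.2   88.1 -147.9] 0.18428449890638812 [ 8.82834731  2.60350529 -3.98008682]
0.2715466464013645 -154.1824233341846
```

>>> play_rows --jaw '[50,50,50,50,50,50]' --linear '[[0,0,0],[0,0,0],[0,0,0.02],[0,0,0.04],[0,0,0.04],[0,0,0.02]]' --rot '[[0,0,0],[0,0,0],[0,0,0],[0,0,0],[0,0,0],[0,0,0]]'

```text
time_s: 5.45
eef_pos: [0.3929, -0.1598, 0.3652]
tool_rot: [[-0.434, 0.901, 0.005], [0.901, 0.434, -0.004], [-0.006, 0.003, -1.0]]
ft_force: [0.7, 0.1, -0.1]
gripper_width: 0.499
```

```bash
python3 - <<'E'
from workcell import robot
from h import *
d={}
for n in("side","top"):
    f=robot.grab_frame(n);d[n]=f;cv2.imwrite(f"pics/{n}4.png",f["color"][:,:,::-1])
pickle.dump(d,open("f4.pkl","wb"))
crop(d["side"],"pics/s4c.png",290,240,100,90,6);crop(d["top"],"pics/t4c.png",265,225,100,80,7)
print(robot.read_state()["time_s"])
E
```

```text
5.55
```

View pics/top4.png

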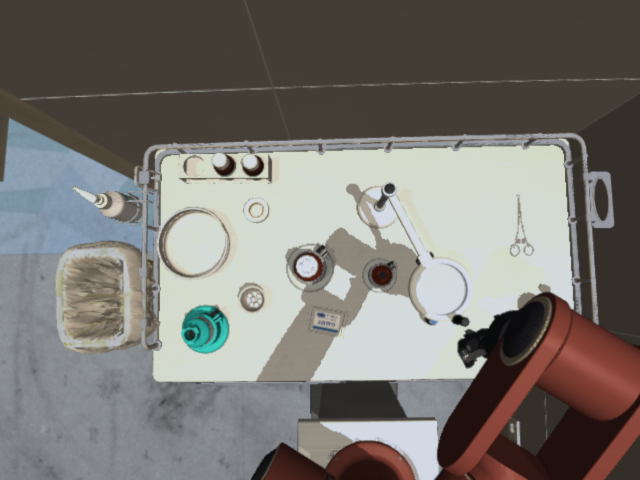

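View pics/s4c.png

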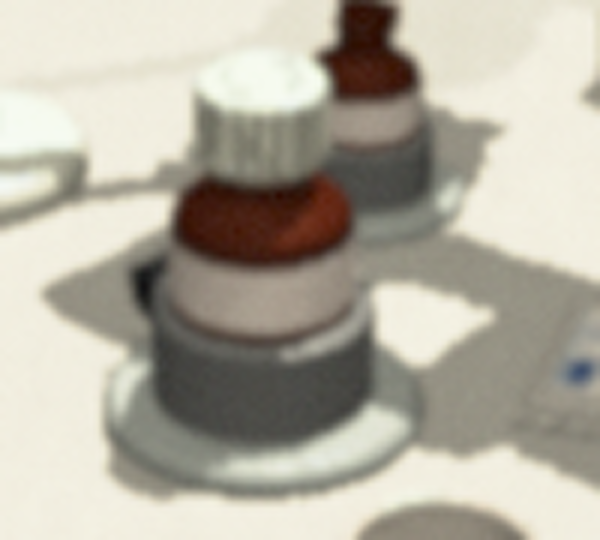

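View pics/t4c.png

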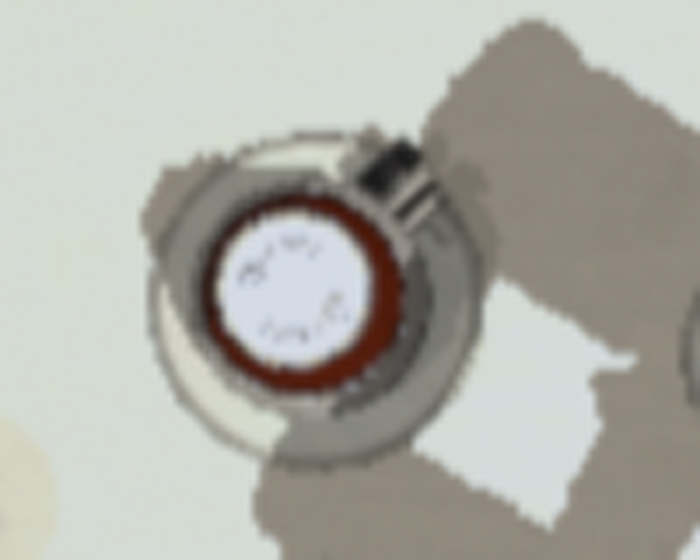

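The lens now sits at (440,289) in the top view, far from the bottle. The cap top shows at about (307,266) in the top view, and in the side crop the cap spans x 195–333 with its top rim at y≈47.

```bash
python3 - <<'E'
from h import *
np.set_printoptions(precision=4,suppress=True)
d=pickle.load(open("f4.pkl","rb"));S,T=d["side"],d["top"]
c=T["color"][250:285,290:325].astype(int)
m=((c.min(2)>170)).astype(np.uint8);k,l,st,ce=cv2.connectedComponentsWithStats(m);i=l[16,17]
cn,_=cv2.findContours((l==i).astype(np.uint8),cv2.RETR_EXTERNAL,cv2.CHAIN_APPROX_NONE);print(st[i],cv2.minEnclosingCircle(cn[0]))
ut=np.array(cv2.minEnclosingCircle(cn[0])[0])+[290,250];print(ut)
o,dd=undist(S,(334,252));el=-np.degrees(np.arcsin(dd[2]));print("elev",el)
a=138/2/6;b=a*np.sin(np.radians(el));us=np.array([290+264/6,240+47/6+b]);print(us)
P,e=tri(S,us,T,ut);print("cap top",P,e,"width at range",a*2/546.6*np.linalg.norm(P-S["T"][:3,3]))
for z in(.130,.132,.134):print(z,plane(T,ut,z),plane(S,us,z))
ft=(265+317.5/7,225+300/7);print("foot",plane(T,ft,.01))
fs=(290+263/6,0)
# side foot: rim ellipse left 107 right 420 -> top-surface centre y?
print("foot side", plane(S,(290+264/6,240+415/6),.01), proj(S,[*P[:2],.01]))
# collar/bottle circle
print("bottle circ top",plane(T,(265+303/7,225+293/7),.075))
H=P[:2]; piv=np.array([.639,-.041]);print(np.degrees(np.arctan2(*(piv-H)[::-1])),np.linalg.norm(piv-H))
print("lens",plane(T,(439,288.5),.212))
E
```

```text
[  6   6  21  21 340] ((16.428571701049805, 15.857142448425293), 10.463836669921875)
[306.4286 265.8571]
elev 26.07143899170275
[334.     252.8875]
cap top [0.5002 0.1234 0.1274] 0.0013747365967294672 width at range 0.04616649901207267
0.13 [0.5008 0.1233 0.13  ] [0.4989 0.1287 0.13  ]
0.132 [0.5007 0.1232 0.132 ] [0.4984 0.1328 0.132 ]
0.134 [0.5007 0.1231 0.134 ] [0.4979 0.1368 0.134 ]
foot [0.4999 0.1219 0.01  ]
foot side [0.4974 0.1462 0.01  ] [333.9473 303.2803]
bottle circ top [0.5003 0.1228 0.075 ]
-49.827059646243306 0.2151835093762029
lens [ 0.4513 -0.1272  0.212 ]
```

>>> play_rows --jaw '[50,50,60,80,100,100,100,100]' --linear '[[0.0108,0.0283,0],[0.0108,0.0283,0],[0.0108,0.0283,0],[0.0108,0.0283,0],[0.0108,0.0283,0],[0.0108,0.0283,0],[0.0108,0.0283,0],[0.0108,0.0283,0]]' --rot '[[0,0,-4.6],[0,0,-4.6],[0,0,-4.6],[0,0,-4.6],[0,0,-4.6],[0,0,-4.6],[0,0,-4.6],[0,0,-4.6]]'

```text
time_s: 6.35
eef_pos: [0.4786, 0.0684, 0.3588]
tool_rot: [[0.195, 0.981, -0.002], [0.981, -0.195, -0.001], [-0.001, -0.002, -1.0]]
ft_force: [-0.0, 0.3, 0.6]
gripper_width: 0.998
```

>>> play_rows --jaw '[100,100,100,100,100,100,100,100]' --linear '[[0.0108,0.0283,0],[0.0108,0.0283,0],[0,0,-0.03],[0,0,-0.04],[0,0,-0.04],[0,0,-0.03],[0,0,0],[0,0,0]]' --rot '[[0,0,-4.6],[0,0,-4.6],[0,0,0],[0,0,0],[0,0,0],[0,0,0],[0,0,0],[0,0,0]]'

```text
time_s: 7.15
eef_pos: [0.4999, 0.1237, 0.2198]
tool_rot: [[0.346, 0.938, -0.002], [0.938, -0.346, -0.0], [-0.001, -0.001, -1.0]]
ft_force: [-0.4, -0.4, 1.4]
gripper_width: 0.999
```

```bash
python3 - <<'E'
from workcell import robot
from h import *
f=robot.grab_frame("side");crop(f,"pics/s5.png",240,120,200,180,3.3)
s=robot.read_state();print(s["time_s"],s["eef_pos"],s["tool_rot"].round(3),s["joint_pos"].round(1),s["gripper_width"],s["ft_force"])
E
```

```text
7.2 [0.50093549 0.12381664 0.22162171] [[ 0.346  0.938  0.002]
 [ 0.938 -0.346 -0.   ]
 [ 0.001  0.002 -1.   ]] [  5.6 -11.3 108.3  -0.   82.9 -64.1] 1.0025339744650021 [0.4434742  0.06927836 0.2136396 ]
```

View pics/s5.png

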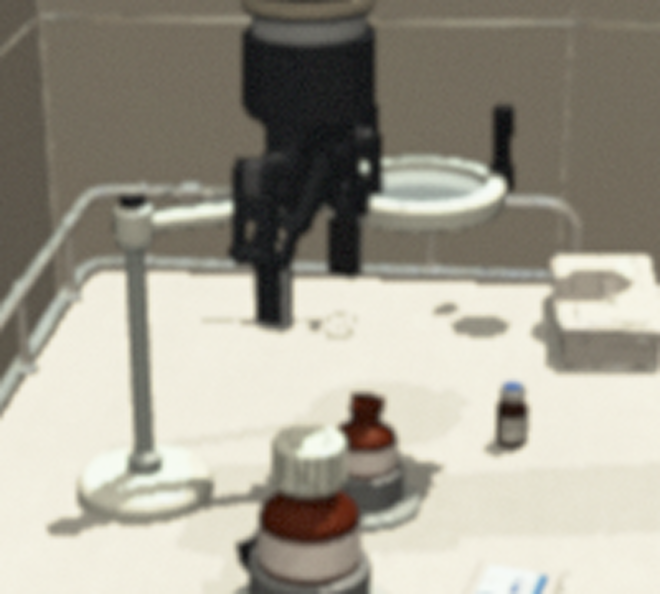

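Open jaws are centred over the cap (cap at about (311,460) in the crop), with the magnifier well behind. I'll descend onto it.

>>> play_rows --jaw '[100,100,100,100,100,100]' --linear '[[0,-0.0008,-0.03],[0,0,-0.03],[0,0,-0.025],[0,0,-0.015],[0,0,-0.0075],[0,0,0]]' --rot '[[0,0,0],[0,0,0],[0,0,0],[0,0,0],[0,0,0],[0,0,0]]'

```text
time_s: 7.8
eef_pos: [0.5008, 0.1231, 0.1133]
tool_rot: [[0.346, 0.938, 0.001], [0.938, -0.346, 0.0], [0.0, 0.001, -1.0]]
ft_force: [-1.3, 0.1, 0.0]
gripper_width: 0.999
```

>>> play_rows --jaw '[40,40,40,40,40,40]' --linear '[[0,0,0],[0,0,0],[0,0,0],[0,0,0],[0,0,0],[0,0,0]]' --rot '[[0,0,0],[0,0,0],[0,0,0],[0,0,0],[0,0,0],[0,0,0]]' --grip_force 30

```text
time_s: 8.4
eef_pos: [0.5013, 0.1232, 0.1139]
tool_rot: [[0.346, 0.938, 0.002], [0.938, -0.346, 0.0], [0.001, 0.002, -1.0]]
ft_force: [0.6, 1.1, 3.9]
gripper_width: 0.534
```

```bash
python3 - <<'E'
from workcell import robot
from h import *
f=robot.grab_frame("side");crop(f,"pics/s6.png",270,180,130,130,4.5)
s=robot.read_state();print(s["time_s"],s["eef_pos"],s["gripper_width"],s["ft_force"],s["torque"])
E
```

```text
8.45 [0.50126932 0.12325722 0.11373348] 0.5306228817710054 [1.9393698  1.30998627 4.05514089] [ 0.13987647 -0.1697862   0.03740804]
```

View pics/s6.png

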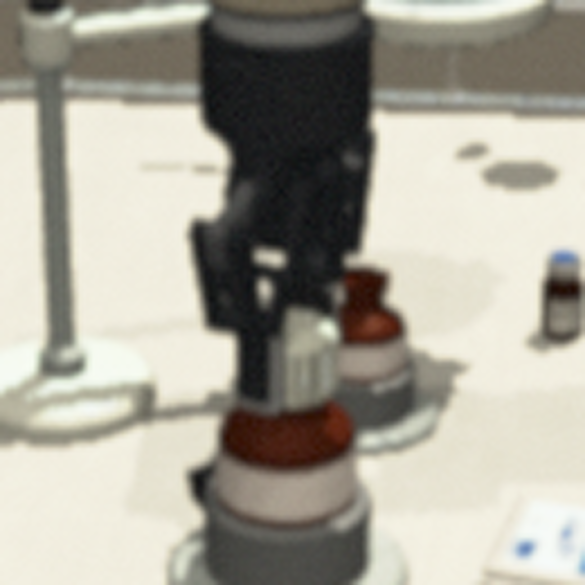

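Cap gripped at 45 mm with small side forces. I'll raise the grip force and press in small steps.

>>> play_rows --jaw '[40,40,40,40,40,40,40]' --linear '[[0,0,0],[0,0,0],[0,0,-0.002],[0,0,-0.002],[0,0,-0.001],[0,0,0],[0,0,0]]' --rot '[[0,0,0],[0,0,0],[0,0,0],[0,0,0],[0,0,0],[0,0,0],[0,0,0]]' --grip_force 80

```text
time_s: 9.15
eef_pos: [0.5013, 0.1232, 0.1094]
tool_rot: [[0.346, 0.938, 0.002], [0.938, -0.346, 0.0], [0.001, 0.002, -1.0]]
ft_force: [-1.5, 0.9, 9.4]
gripper_width: 0.523
```

>>> play_rows --jaw '[40,40,40,40]' --linear '[[0,0,-0.001],[0,0,-0.0005],[0,0,0],[0,0,0]]' --rot '[[0,0,0],[0,0,0],[0,0,0],[0,0,0]]'

```text
time_s: 9.55
eef_pos: [0.5013, 0.1232, 0.1082]
tool_rot: [[0.346, 0.938, 0.002], [0.938, -0.346, 0.0], [0.001, 0.002, -1.0]]
ft_force: [-1.2, -0.0, 11.3]
gripper_width: 0.524
```

>>> play_rows --jaw '[40,40,40,40]' --linear '[[0,0,-0.001],[0,0,-0.0005],[0,0,0],[0,0,0]]' --rot '[[0,0,0],[0,0,0],[0,0,0],[0,0,0]]'

```text
time_s: 9.95
eef_pos: [0.5014, 0.1232, 0.108]
tool_rot: [[0.346, 0.938, 0.001], [0.938, -0.346, 0.0], [0.0, 0.001, -1.0]]
ft_force: [-7.2, 0.0, 19.3]
gripper_width: 0.52
```

The cap has bottomed (force 19 N). Now I'll turn it anticlockwise.

>>> play_rows --jaw '[40,40,40,40,40,40,40,40]' --linear '[[0,0,0],[0,0,0],[0,0,0],[0,0,0],[0,0,0],[0,0,0],[0,0,0],[0,0,0]]' --rot '[[0,0,3],[0,0,4],[0,0,4],[0,0,4],[0,0,4],[0,0,4],[0,0,4],[0,0,4]]'

```text
time_s: 10.75
eef_pos: [0.5025, 0.1234, 0.1081]
tool_rot: [[-0.189, 0.982, 0.005], [0.982, 0.189, 0.001], [-0.0, 0.005, -1.0]]
ft_force: [-1.2, -0.4, 15.4]
gripper_width: 0.521
```

```bash
python3 - <<'E'
from workcell import robot
s=robot.read_state();print(s["time_s"],s["eef_pos"],s["gripper_width"],s["ft_force"],s["torque"],s["joint_pos"])
E
```

```text
10.75 [0.50248833 0.12342807 0.10809887] 0.5211941582671663 [-1.20401583 -0.38923347 15.37613763] [ 0.12413798  0.31538109 -0.2011004 ] [ 5.54576916e+00 -4.64002292e+00  1.13677460e+02  2.04495283e-02
  7.06966250e+01 -9.53764129e+01]
```

>>> play_rows --jaw '[40,40,40,40,40,40,40,40]' --linear '[[0,0,0],[0,0,0],[0,0,0],[0,0,0],[0,0,0],[0,0,0],[0,0,0],[0,0,0]]' --rot '[[0,0,4],[0,0,4],[0,0,4],[0,0,4],[0,0,4],[0,0,4],[0,0,4],[0,0,2]]'

```text
time_s: 11.55
eef_pos: [0.5026, 0.1234, 0.1081]
tool_rot: [[-0.654, 0.756, 0.005], [0.756, 0.654, 0.001], [-0.002, 0.004, -1.0]]
ft_force: [-0.7, 1.0, 15.3]
gripper_width: 0.52
```

```bash
python3 - <<'E'
from workcell import robot
from h import *
s=robot.read_state();print(s["time_s"],s["eef_pos"],s["gripper_width"],s["ft_force"],s["torque"],s["joint_pos"])
f=robot.grab_frame("side");crop(f,"pics/s7.png",270,180,130,130,4.5)
E
```

```text
11.55 [0.50255343 0.12344687 0.10811621] 0.5204900531678751 [-0.73849591  0.95687074 15.3049349 ] [ 0.18591441  0.25404993 -0.03199456] [ 5.54405193e+00 -4.64028358e+00  1.13675913e+02  2.68023350e-02
  7.06860921e+01 -1.25328484e+02]
```

View pics/s7.png

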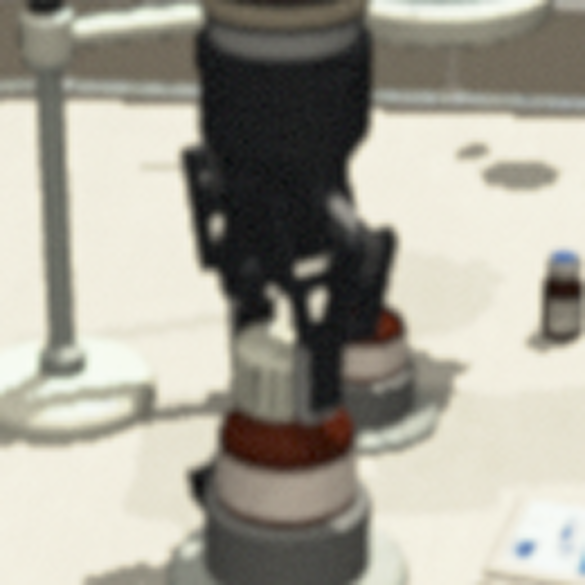

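The gripper has turned about 61° with little resisting torque at the end. I'll lift gently and watch the force.

>>> play_rows --jaw '[40,40,40,40,40,40]' --linear '[[0,0,0.002],[0,0,0.003],[0,0,0.003],[0,0,0.003],[0,0,0],[0,0,0]]' --rot '[[0,0,0],[0,0,0],[0,0,0],[0,0,0],[0,0,0],[0,0,0]]'

```text
time_s: 12.2
eef_pos: [0.5004, 0.123, 0.1155]
tool_rot: [[-0.653, 0.757, 0.0], [0.757, 0.653, -0.0], [-0.0, -0.0, -1.0]]
ft_force: [2.6, 0.2, 2.5]
gripper_width: 0.517
```

>>> play_rows --jaw '[40,40,40,40,40,40]' --linear '[[0,0,0.004],[0,0,0.005],[0,0,0.005],[0,0,0.005],[0,0,0],[0,0,0]]' --rot '[[0,0,0],[0,0,0],[0,0,0],[0,0,0],[0,0,0],[0,0,0]]'

```text
time_s: 12.8
eef_pos: [0.4996, 0.123, 0.1341]
tool_rot: [[-0.653, 0.757, -0.002], [0.757, 0.653, -0.0], [0.001, -0.002, -1.0]]
ft_force: [-0.3, -0.7, 0.1]
gripper_width: 0.517
```

Free (force ≈ 0). I'll raise it so the whole cap lies 5–10 cm above the mouth.

>>> play_rows --jaw '[40,40,40,40,40,40,40,40]' --linear '[[0.0006,0,0.01],[0,0,0.015],[0,0,0.015],[0,0,0.01],[0,0,0.006],[0,0,0],[0,0,0],[0,0,0]]' --rot '[[0,0,0],[0,0,0],[0,0,0],[0,0,0],[0,0,0],[0,0,0],[0,0,0],[0,0,0]]'

```text
time_s: 13.6
eef_pos: [0.5005, 0.123, 0.1899]
tool_rot: [[-0.653, 0.757, -0.002], [0.757, 0.653, -0.0], [0.001, -0.001, -1.0]]
ft_force: [0.1, -0.3, 0.2]
gripper_width: 0.515
```

```bash
python3 - <<'E'
from workcell import robot
from h import *
s=robot.read_state();print(s["time_s"],s["eef_pos"],s["gripper_width"],s["ft_force"],s["joint_vel"].round(2))
S=robot.grab_frame("side");crop(S,"pics/s8.png",260,150,150,150,4);T=robot.grab_frame("top");cv2.imwrite("pics/t8.png",T["color"][:,:,::-1])
pickle.dump({"side":S,"top":T},open("f8.pkl","wb"))
for z in(.206,.178,.118):print(z,(proj(S,[.5005,.123,z])-[260,150])*4)
E
```

```text
13.6 [0.50047664 0.12302107 0.18993332] 0.5154002902488969 [ 0.06677899 -0.313239    0.16162597] [ 0.03  0.21  0.03  0.08  0.03 -0.04]
0.206 [293.27094364 265.91847487]
0.178 [293.57051351 318.60786943]
0.118 [294.19884002 427.81625734]
```

View pics/s8.png

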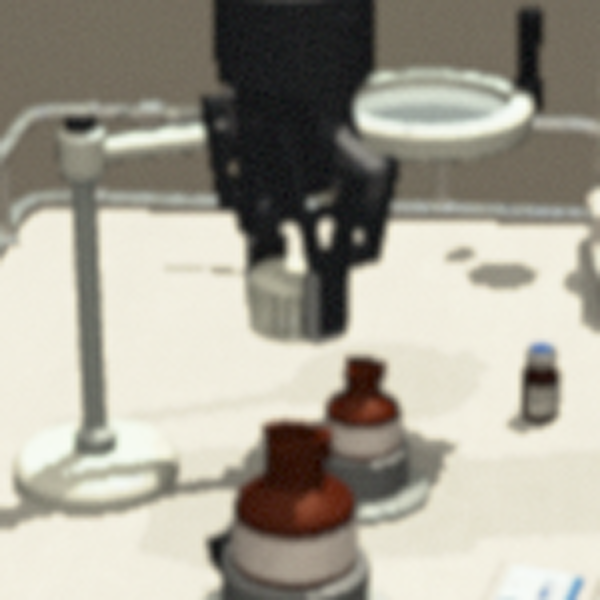

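View pics/t8.png

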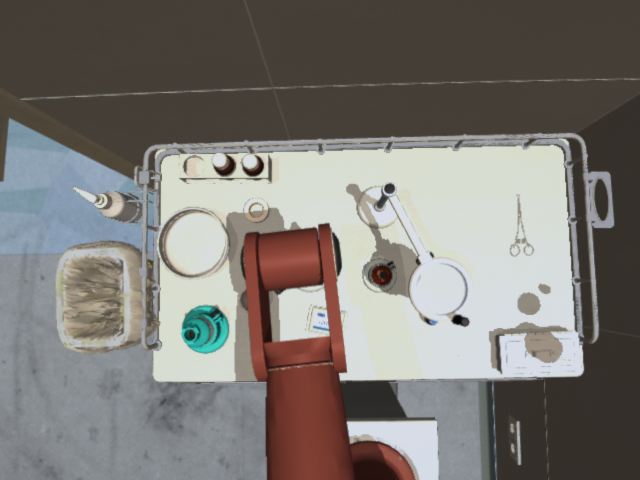

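The side view shows the open mouth at about (298,435) with the cap held upright above it. The cap's base is near row 318, matching the 60 mm projection. In the top view the lens is still at (439,288) and the bystanders in view are where they were; the arm hides the gallipot, so I only see its edge. I'll let the arm settle, then hand in.

>>> play_rows --jaw '[40,40,40,40,40]' --linear '[[0,0,0],[0,0,0],[0,0,0],[0,0,0],[0,0,0]]' --rot '[[0,0,0],[0,0,0],[0,0,0],[0,0,0],[0,0,0]]'

```text
time_s: 14.2
eef_pos: [0.501, 0.1231, 0.1908]
tool_rot: [[-0.653, 0.757, 0.0], [0.757, 0.653, -0.0], [-0.0, 0.0, -1.0]]
ft_force: [-0.6, 0.3, -0.2]
gripper_width: 0.521
```

```bash
python3 - <<'E'
from workcell import robot
s=robot.read_state();print(s["time_s"],s["eef_pos"],s["gripper_width"],s["ft_force"])
print(robot.sign_off())
E
```

```text
14.2 [0.50100376 0.12307013 0.19080516] 0.5212023832115453 [-0.58950342  0.30523754 -0.17718846]
the job is handed in; nothing more can be done
None
```

The magnifier is swung clear and the bottle is open. I handed in at 14.2 s with the cap still in the gripper, upright and still above the mouth.

- **Magnifier:** I swung it about 80° anticlockwise by its handle. The lens ended about 25 cm from the bottle and was still there in the last picture.
- **Cap:** I pressed it to its stop (about 19 N), turned it about 61° anticlockwise, and lifted it off without resistance.
- **Final position:** From the arm's reading, the cap's underside is about 6 cm and its top about 9 cm above the mouth. Its sideways position is within about 2 mm of the bottle's axis.
- **Disagreement between cameras:** The side camera read heights 3–6 mm lower than the stated ones, and the bottle's x about 2 mm off the top camera's. I relied on the top camera, and the first grasp bore it out.
- **Bystanders:** The tape, gauze pack and vial looked unmoved in the last top view. The arm mostly hid the gallipot in that view, so I could not check it fully.

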